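Open the bay and angle the mirror to show its index mark to the camera

TASK

With the pry tool from its holder, lever the bay's hinged cover open until it lies fully down, never touching the cover with the gripper, and stand the tool back in its holder. Then turn the sprung swivel mirror by its grip until the camera sees the index mark in it, that is, until the camera's reflected stripe of light falls on the mark. Finish still holding the mirror steady at that angle, and leave the other parts on the bench alone.

Things in the scene. Friction and masses are not known exactly. Their poses are not given: they have to be found in the camera images.
- station: Fixed round aluminium plate, 380 mm across, 12 mm thick, z up. Its origin lies on the bench under the swivel mirror's vertical axis; x points from the mirror to a black open-fronted bay (front 112 mm, back 165 mm out; side walls 96 mm high, 65 mm either side). The black camera (90 mm high, 105 to 177 mm out) stands 1.396 rad counter-clockwise of x; a dark grey wall 85 mm high lies 0.5 to 1.2 rad clockwise of x.
- slot (a point): Middle of the pry slot in the bay's top, 119 mm from the mirror's axis, 94 mm above the bench, level with the cover's top edge. Axes as the station's: x level, away from the mirror. The slot is 120 mm long (y) and 10 mm wide (x, 5 mm either side): on its -x side the cover's inner face, on its +x side a clear roof strip (top also at 94 mm). Free for 60 mm below.
- cover (a joint): Bay cover: upright aluminium plate 120 wide, 60 high, 4 mm thick, 0.12 kg, hinged at its lower edge, 34 mm above the bench, 112 mm from the mirror's axis. 0 shut (upright); grows as its top swings towards the mirror; 1.57 level, fully open. Stiff hinge (0.2 to 0.3 N at the top edge); past 0.6 rad it falls open by itself. Blade 18 mm deep in the slot, drawn 50 mm towards the mirror, opens it.
- pry_mid (a point): Pry tool, loose, 60 g, upright in its holder, blade down; point: middle of its grey handle, z up. Handle 16 (x) by 18 mm (y), from 32 mm below to 33 mm above the point. Under it a collar 30 (x) by 36 mm (y), underside 38 mm below the point; under that the flat steel blade, 2.5 mm thick (x), 16 mm wide (y), tip 68 mm below the point. A half turn about z makes no difference.
- holder_mouth (a point): Fixed black holder block 70 x 70 mm, 45 mm high; point: centre of its top, at the mouth of a blade slot 13 mm (x) by 27 mm (y), 38 mm deep. The tool stands with its collar on the block's top, handle middle 38 mm above this point, tool x along this x (either way round).
- mirror_grip (a point): Middle of the mirror's grip, on its turning axis, 122 mm above the bench: an upright grey bar 50 mm long (x), 12 mm thick (y), 96 to 140 mm above the bench, over a black disc of 24 mm radius (keep fingers above 97 mm). x is level, the way the mirror faces: it must point midway between camera and mark as seen from the axis. Open cover, camera, bay and wall are all below 110 mm.
- mirror (a joint): Turn of the mirror, rad: 0 at rest on its stop, growing counter-clockwise seen from above, to 0.9. A spring drives it back to 0 (0.025 N m at 0, 0.06 N m at 0.7). At 0 the grip's x stands 0.175 rad counter-clockwise of the station's x.
- light (a point): Middle of the upright stripe of light (4 mm wide, 50 mm tall) that the camera throws via the mirror; what it falls on is what the camera sees. 160 mm from the mirror's axis, 65 mm above the bench. At rest it lies on the dark grey wall; turning the mirror moves it round the axis by twice the angle, the same way: counter-clockwise into the bay.
- mark_face (a point): Index mark: white upright tab 24 mm wide with a dark cross, at the back of the bay, its top showing 108 mm above the bench over the bay's 94 mm rear wall. Point: middle of the cross on its front, 65 mm above the bench, 160 mm from the mirror's axis, within 0.3 rad of the station's x. It stays put.
- module_mid (a point): Bystander: dark steel joint module, a stepped cylinder 66 mm across, 58 mm tall; point at its middle. Leave alone.
- bearing_mid (a point): Bystander: steel bearing ring 52 mm across, 12 mm high, lying flat; point at its middle. Leave alone.
- jar_mid (a point): Bystander: white screw jar with black lid, 50 mm across, 60 mm tall; point at its middle. Leave alone.
Not all that is in view belongs to the job. Of the things that look like the part that bears pry_mid, the smallest one is meant. What is shaped like the part that bears holder_mouth but brown is not meant.

How it is judged:
By the outcome, as a careful person would: the job done as asked, in the order asked, and still so for the second after the job is handed in, while the arm keeps its last pose, push and grip.
It also fails if it takes over 51 s, if anything falls off the work surface, if the arm or the gripper's body presses on something with over 40 N, if the wrist force passes 120 N, or if a joint passes its speed limit or range.

ROBOT

A 6-joint arm with a two-finger parallel gripper is mounted at the origin on the work surface. World frame = base frame: x ahead of the robot, y to its left, z up, the work surface at z = 0. Lengths are in mm, angles in rad, forces in N, time in s.
With the tool pointing down it reaches from about 350 to 875 mm from the base axis. Payload 4.2 kg.
Tool frame: the origin (TCP) lies on the centre line of the jaws, within the pads' length; the fingertips stand 22 mm ahead of it and the grasp point (between the pads) lies 3 mm ahead of it; z points along the fingers, y is the line along which they close (so a half turn about z gives the same grasp; the last joint's range is limited). The gripper opens to 85 mm and grips with 20 to 120 N. Pads are 22 mm wide; open, the fingers measure 114 mm over their backs; the gripper's body (76 mm by 85 mm) begins 54 mm behind the grasp point. The pads swing forward as they close: fully open they stand 13 mm farther back than shut.
Start: joints at [1.565, 0.385, 0.008, 0, -1.194, -0.259], TCP at [163.541, 603.203, 253.312] pointing down, gripper open.
Joint ranges: [-3.14, 3.14], [-1.21, 2.06], [-1.07, 1.41], [-3.16, 2.05], [-2.99, -0.16], [-3.1, 3.1]. Speed limits (rad/s): [2.79, 2.79, 3.14, 3.14, 3.14, 3.14].

INTERFACE

Orientations are given as a unit quaternion [x, y, z, w].
In Python, from workcell import env gives the robot as it stands.
- The arm moves only by the tool carry_out, never from a script. Its argument "commands" is a list of rows, each a list of 7 numbers: the shift along the tool's x, y, z in mm, then the turn, a rotation vector about the tool's x, y, z in degrees, then the gripper command: -1 is shut, 1 is fully open, values between are in proportion. In form: [[tx, ty, tz, wx, wy, wz, jaw], ...]. A call has 1 to 10 rows; each row shifts and turns the commanded pose from where the row before left it, along the tool's axes as they then stand; what a row does not reach is not made up. A row lasts 1/8 s, in which the tool goes at most 62.5 mm and 10.7 degrees, less where a joint would pass 70% of its speed; a pose out of reach is approached as far as the arm can. A call is refused whole if a number of a shift passes 62.5 or a number of a turn 10.7, either way. A call with a gripper value outside its range is refused whole. The fingers move at their own pace and stop on an object; "squeeze" is the grip in N (left out, the last holds). Time passes only in rows, so rows that do not move let the fingers close. It gives the time, the measured TCP pose, the force, the opening and the grip force at its end, in the units of the state.
- env.state(): the state, without advancing time (a new reading comes with each control period).
- env.camera(name): name is "scene" or "top" or "wrist"; returns the picture (420x560x3 uint8, red, green, blue); there is no depth.
- env.calibration(name): a dict with "fovy" (degrees; the focal length in pixels is half the picture's height over the tangent of half this angle, whatever the lens; pixels are square), "cx", "cy" (the principal point, pixels), "extrinsics" (4x4, takes a point from camera to world coordinates). Camera axes: x right, y down, z forward; pixel columns grow to the right and rows downward; lengths in mm; the calibration is good to about 2 mm. A picture is of the moment at which its call begins: read the wrist's pose just before it. calibration takes no time and is no camera call; for the wrist camera it gives the pose at the moment of the call.
- env.job_done(): hands the job in; it is judged then, once.
Trained networks look in the newest picture that a camera, given by its name, has taken for a name from the list of things; names that differ only in an ending like _2 or _b are one class to them, and where a whole thing is asked for, a point or a joint stands for the part that bears it (a point fixed in the world has none). Each returns a list of dicts, best first, with "confidence" (0 to 1); they miss things now and then, are a little off and sometimes report something else, mostly with a low value. They report only what shows in the picture. A call takes as long as a camera call. They do not tell look-alikes from the thing itself.
- env.recognise(target, camera): "box" ([centre column, centre row, width, height] in pixels, round what is visible of it).
The state is a dict: "clock": time; "q": joint angles; "joint_vel": joint speeds; "effort": joint torques, N m; "tcp_pos": TCP position; "tool_rot": TCP orientation; "contact_force": force on the tool from outside, world axes, zero at the start; "moment": the same for the moment, N m; "width": finger opening in mm; "grip_force": force on a finger pad.
Only numpy, scipy, OpenCV 4.12 (cv2) and the standard library are available. Lean on these libraries where they do the work, as an engineer would, in place of code of your own. Each camera call takes 0.05 s, during which the arm holds its last target. There are 200 camera calls.

## Working session

There is one attempt and no reset: what is moved stays moved. The work goes in short steps, Python scripts to look and compute and a tool call to move; the robot and the scene stay as the last step left them, time stands still between calls to the robot, and variables do not carry over. Pictures are saved under pics/ and viewed, at most 10 in all, crops included, and the job is handed in when it is done.

Besides the shell and the picture viewer there is one more tool, called by a JSON object that holds its "op" and its "data". carry_out: Moves the arm, as the interface text tells. Its arguments: {"type":"object","properties":{"commands":{"type":"array","items":{"type":"array","items":{"type":"number"}}},"squeeze":{"type":"number"}},"required":["commands"]}

```bash
ls; mkdir -p pics
cat > h.py <<'E'
import numpy as np, cv2
from workcell import env
def snap(n,f):
    im=env.camera(n); cv2.imwrite('pics/'+f,im[:,:,::-1]); return im
def cal(n):
    c=env.calibration(n); f=210/np.tan(np.radians(c['fovy'])/2); return f,c['cx'],c['cy'],np.array(c['extrinsics'])
def ray(n,u,v,c=None):
    f,cx,cy,T=c or cal(n); d=T[:3,:3]@np.array([(u-cx)/f,(v-cy)/f,1]); return T[:3,3],d
def onz(n,u,v,z,c=None):
    o,d=ray(n,u,v,c); return o+d*(z-o[2])/d[2]
def proj(n,p,c=None):
    f,cx,cy,T=c or cal(n); q=T[:3,:3].T@(np.array(p)-T[:3,3]); return np.array([cx+f*q[0]/q[2],cy+f*q[1]/q[2]])
def tri(rs):
    A=0;b=0
    for o,d in rs:
        d=d/np.linalg.norm(d); M=np.eye(3)-np.outer(d,d); A=A+M; b=b+M@o
    return np.linalg.solve(A,b)
E
python3 - <<'E'
from h import *
ims=[snap(n,n+'0.png') for n in ('scene','top')]
cv2.imwrite('pics/both.png',cv2.resize(np.hstack(ims)[:,:,::-1],(1120,420))[:, :])
for n in ('scene','top'):
    f,cx,cy,T=cal(n); print(n,f,cx,cy,T.round(3).tolist())
for t in ['station','pry_mid','holder_mouth','mirror_grip','mark_face','cover','light']:
    for n in ('scene','top'):
        for r in env.recognise(t,n)[:4]: print(t,n,np.round(r['box']),round(r['confidence'],2))
print(env.state())
E
```

```text
pics
scene 410.0820679571296 276.89252501950097 220.87090970338932 [[-0.652, 0.482, -0.585, 1227.485], [0.758, 0.437, -0.485, 494.128], [0.022, -0.759, -0.651, 814.065], [0.0, 0.0, 0.0, 1.0]]
top 394.0982612588297 275.5555495993505 206.58826693194604 [[0.024, -0.991, 0.131, 450.025], [-1.0, -0.025, -0.006, -29.782], [0.009, -0.131, -0.991, 949.812], [0.0, 0.0, 0.0, 1.0]]
station scene [266. 229. 126. 113.] 0.75
station top [300. 211. 160. 156.] 0.91
station top [420. 167.  31.  22.] 0.16
pry_mid scene [402. 242.  22.  42.] 0.9
pry_mid scene [335. 280.  26.  42.] 0.68
pry_mid scene [381. 264.  21.  25.] 0.56
pry_mid scene [264. 194.  40.  16.] 0.3
pry_mid top [147. 275.  31.  29.] 0.92
pry_mid top [181. 177.  26.  23.] 0.91
pry_mid top [148. 228.  24.  14.] 0.61
holder_mouth scene [378. 281.  40.  37.] 0.9
holder_mouth scene [438. 278.  44.  41.] 0.71
holder_mouth scene [174. 206.  17.  27.] 0.47
holder_mouth top [156. 228.  40.  29.] 0.75
holder_mouth top [104. 270.  45.  38.] 0.67
mirror_grip scene [264. 213.  18.  38.] 0.7
mirror_grip top [305. 204.  26.  23.] 0.57
mark_face scene [251. 177.  14.  12.] 0.49
cover scene [263. 196.  38.  19.] 0.57
cover scene [378. 280.  40.  36.] 0.19
cover top [338. 244.  40.  41.] 0.57
{'clock': 0.8, 'q': array([ 1.56460706e+00,  3.84649643e-01,  7.88156330e-03,  1.90632247e-05,
       -1.19403585e+00, -2.58600482e-01]), 'joint_vel': array([0.00204972, 0.00183552, 0.001655  , 0.00023587, 0.00069796,
       0.00036562]), 'effort': array([ 6.99020984e-05, -3.92026126e+01,  1.88601851e+01,  4.19061273e+00,
       -3.64263433e-04, -3.95997262e-06]), 'tcp_pos': array([163.541252  , 603.1826431 , 253.33810313]), 'tool_rot': array([ 9.91249056e-01, -1.32004957e-01,  9.27108523e-06,  2.65577115e-06]), 'contact_force': array([-0.16251361,  0.56836214, -0.23214743]), 'moment': array([-0.01173772, -0.06722727,  0.03823962]), 'grip_force': 0.0, 'width': 85.57504788161224}
```

Run:
```python
import cv2
a=cv2.imread('pics/scene0.png')[140:340,160:480]; cv2.imwrite('pics/s1.png',cv2.resize(a,(800,500),interpolation=cv2.INTER_CUBIC))
a=cv2.imread('pics/top0.png')[110:320,80:400]; cv2.imwrite('pics/t1.png',cv2.resize(a,(800,525),interpolation=cv2.INTER_CUBIC))
```

```text
(no output)
```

View pics/s1.png

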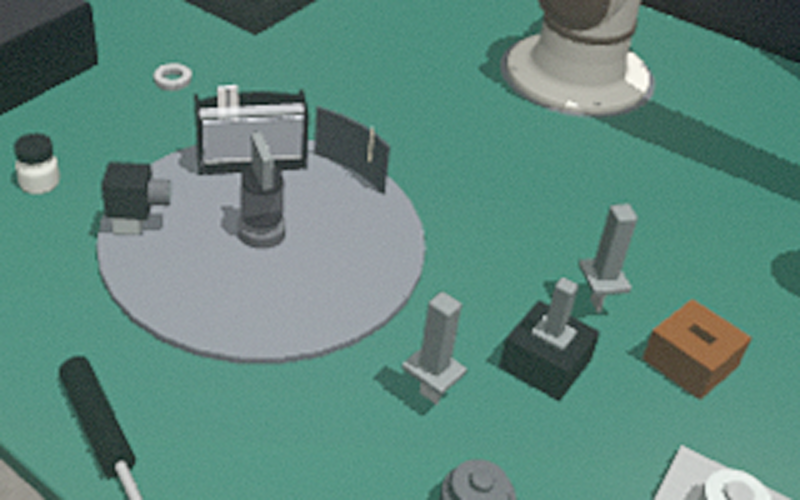

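View pics/t1.png

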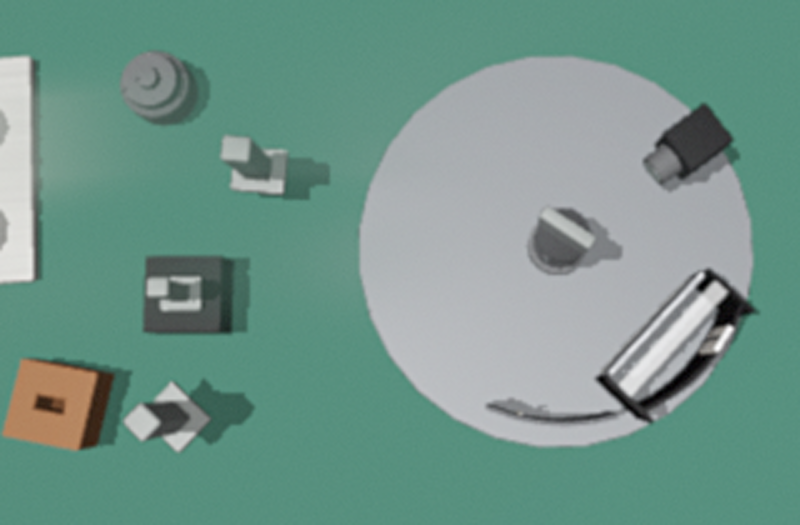

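Run:
```python
from h import *
T=lambda u,v,z:onz('top',80+u/2.5,110+v/2.5,z).round(1)
S=lambda u,v,z:onz('scene',160+u/2.5,140+v/2.5,z).round(1)
print('disc',T(556,251,12),S(261,248,12))
print('holder corners T',[T(*p,45)[:2].tolist() for p in [(147,257),(222,257),(220,332),(146,332)]])
print('holder corners S',[S(*p,45)[:2].tolist() for p in [(542,302),(597,340),(560,372),(503,342)]])
print('collar T', [T(*p,51)[:2].tolist() for p in [(162,277),(201,277),(200,309),(161,311)]])
print('handle top z', tri([ray('top',80+157/2.5,110+287/2.5),ray('scene',160+566/2.5,140+285/2.5)]))
print('grip top ends', T(547,211,140),T(590,243,140))
print('bay corners z96', T(708,272,96),T(600,378,96),T(757,310,96),T(650,420,96))
print('cover top?', T(698,275,94),T(608,378,94))
print('mark T', T(717,340,108),S(228,88,108), 'tri',tri([ray('top',80+717/2.5,110+340/2.5),ray('scene',160+228/2.5,140+88/2.5)]))
print('cam', T(712,125,90))
print('wristcal',env.calibration('wrist'))
```

```text
disc [ 566.2 -100.2   12. ] [591.7 -77.5  12. ]
holder corners T [[547.0, 279.2], [548.8, 210.3], [479.9, 208.0], [478.2, 275.4]]
holder corners S [[482.8, 218.7], [492.1, 287.2], [553.9, 280.1], [557.8, 217.8]]
collar T [[528.4, 262.3], [529.3, 226.7], [500.1, 225.8], [497.4, 261.1]]
handle top z [513.60279108 247.39339155 112.4626828 ]
grip top ends [583.7 -82.5 140. ] [ 557.8 -118.7  140. ]
bay corners z96 [ 540.7 -226.8   96. ] [ 446.8 -133.4   96. ] [ 508.6 -269.3   96. ] [ 412.3 -176.5   96. ]
cover top? [ 538.1 -218.5   94. ] [ 447.  -140.5   94. ]
mark T [ 481.4 -231.4  108. ] [ 484.1 -228.7  108. ] tri [ 481.31097222 -231.82722229  105.25127364]
cam [ 673.8 -232.4   90. ]
wristcal {'fovy': 65.97815024314676, 'cx': 283.5063935692754, 'cy': 211.20894979218167, 'extrinsics': array([[-2.62294586e-01, -9.12075433e-01, -3.15150686e-01,
         2.43782261e+02],
       [-9.64987584e-01,  2.48154874e-01,  8.49595292e-02,
         5.81719986e+02],
       [ 7.16679620e-04,  3.26400924e-01, -9.45231148e-01,
         3.73452321e+02],
       [ 0.00000000e+00,  0.00000000e+00,  0.00000000e+00,
         1.00000000e+00]])}
```

```bash
cat >> h.py <<'E'
def pose():
    s=env.state(); q=s['tool_rot']; from scipy.spatial.transform import Rotation as R
    M=R.from_quat(q).as_matrix(); return s,np.array(s['tcp_pos']),np.arctan2(M[1,0],M[0,0]),M
def plan(p,a,n,p0=None,a0=None,jaw=1,dirn=0):
    if p0 is None: s,p0,a0,_=pose()
    p0=np.array(p0,float);p=np.array(p,float)
    da=(a-a0+np.pi)%(2*np.pi)-np.pi
    if dirn and da*dirn<0: da+=dirn*2*np.pi
    out=[]
    w=round(-np.degrees(da)/n,1); c=p0.copy(); ac=a0
    for i in range(n):
        d=p0+(p-p0)*(i+1)/n-c
        r=np.round([d[0]*np.cos(ac)+d[1]*np.sin(ac),d[0]*np.sin(ac)-d[1]*np.cos(ac),-d[2]],1)
        c=c+np.array([r[0]*np.cos(ac)+r[1]*np.sin(ac),r[0]*np.sin(ac)-r[1]*np.cos(ac),-r[2]])
        ac-=np.radians(w); out.append([*map(float,r),0,0,float(w),jaw])
    for i in range(0,n,10): print(str(out[i:i+10]).replace(' ',''))
    print('end',c.round(1),ac,abs(np.array(out)).max())
E
python3 - <<'E'
from h import *
plan([514,244,230],-3.106,18,dirn=-1)
E
```

```text
[[24.0,14.2,1.3,0,0,9.0,1],[25.9,10.2,1.3,0,0,9.0,1],[27.3,6.0,1.3,0,0,9.0,1],[27.8,1.8,1.3,0,0,9.0,1],[27.7,-2.7,1.3,0,0,9.0,1],[27.0,-7.0,1.3,0,0,9.0,1],[25.6,-11.1,1.3,0,0,9.0,1],[23.5,-14.9,1.3,0,0,9.0,1],[20.9,-18.5,1.3,0,0,9.0,1],[17.8,-21.5,1.3,0,0,9.0,1]]
[[14.1,-24.0,1.3,0,0,9.0,1],[10.3,-26.0,1.3,0,0,9.0,1],[6.0,-27.2,1.3,0,0,9.0,1],[1.7,-27.8,1.3,0,0,9.0,1],[-2.6,-27.8,1.2,0,0,9.0,1],[-7.0,-26.9,1.3,0,0,9.0,1],[-11.1,-25.6,1.3,0,0,9.0,1],[-15.0,-23.6,1.3,0,0,9.0,1]]
end [514.1 244.  230. ] -3.0922161198933202 27.8
```

{"op": "carry_out", "data": {"commands": [[24,14,1.3,0,0,9,1],[26,10,1.3,0,0,9,1],[27,6,1.3,0,0,9,1],[28,2,1.3,0,0,9,1],[28,-3,1.3,0,0,9,1],[27,-7,1.3,0,0,9,1],[26,-11,1.3,0,0,9,1],[23.5,-15,1.3,0,0,9,1],[21,-18.5,1.3,0,0,9,1],[18,-21.5,1.3,0,0,9,1]]}}

```text
clock: 2.05
tcp_pos: [359.4, 402.4, 240.5]
tool_rot: [-0.606, 0.796, 0.0, 0.0]
contact_force: [-0.8, -0.3, 0.1]
width: 85.5
grip_force: 0.0
```

{"op": "carry_out", "data": {"commands": [[14,-24,1.3,0,0,9,1],[10,-26,1.3,0,0,9,1],[6,-27,1.3,0,0,9,1],[2,-28,1.3,0,0,9,1],[-3,-28,1.3,0,0,9,1],[-7,-27,1.3,0,0,9,1],[-11,-25.5,1.3,0,0,9,1],[-15,-23.5,1.3,0,0,9,1],[0,0,0,0,0,0,1]]}}

```text
clock: 3.18
tcp_pos: [515.7, 242.6, 229.7]
tool_rot: [-0.024, 1.0, -0.0, -0.0]
contact_force: [-0.2, 0.9, -0.3]
width: 85.4
grip_force: 0.0
```

Run:
```python
from h import *
s,p,a,M=pose(); print(s['clock'],p,a,s['q'].round(2),s['joint_vel'].round(3)); 
c=cal('wrist'); snap('wrist','w1.png'); print(c)
np.save('w1.npy',np.array([c[0],c[1],c[2],*c[3].ravel()]))
for t in ['pry_mid','holder_mouth']:
    for r in env.recognise(t,'wrist')[:3]: print(t,np.round(r['box']),round(r['confidence'],2))
```

```text
3.175 [515.69939008 242.5930846  229.6731158 ] -3.0944945649118414 [ 0.72  0.31 -0.17  0.   -1.1  -2.25] [ 0.034 -0.011 -0.01  -0.008 -0.     0.027]
(np.float64(323.50667022998823), 283.5063935692754, 211.20894979218167, array([[-4.64890389e-02,  9.43842035e-01,  3.27110045e-01,
         4.30115594e+02],
       [ 9.98918026e-01,  4.43333203e-02,  1.40475286e-02,
         2.39267597e+02],
       [-1.24322640e-03,  3.27409177e-01, -9.44881837e-01,
         3.49799633e+02],
       [ 0.00000000e+00,  0.00000000e+00,  0.00000000e+00,
         1.00000000e+00]]))
pry_mid [290. 199.  38.  50.] 0.97
pry_mid [217. 317.  59.  95.] 0.85
pry_mid [295.  64.  71.  76.] 0.75
holder_mouth [290. 187.  76.  81.] 0.65
holder_mouth [419.  80. 110. 100.] 0.62
```

View pics/w1.png

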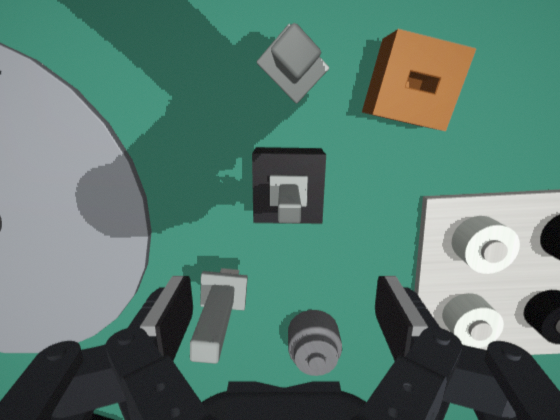

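```bash
cat > det.py <<'E'
from h import *
v=np.load('w1.npy'); c=(v[0],v[1],v[2],v[3:].reshape(4,4))
W=lambda u,v,z:onz('wrist',u,v,z,c)[:2].round(1).tolist()
print('grasp point px',proj('wrist',[515.7,242.6,226.7],c))
h=[W(*p,45) for p in [(254,153),(325,153),(324,222),(254,222)]]; print('holder',h,np.mean(h,0))
k=[W(*p,51) for p in [(270,177),(307,177),(307,206),(270,206)]]; print('collar',k,np.mean(k,0))
t=[W(*p,116) for p in [(278,207),(301,207),(300,221),(279,221)]]; print('top',t,np.mean(t,0))
rw=ray('wrist',289.5,214,c)
print('handle top tri',tri([rw,ray('top',80+157/2.5,110+287/2.5)]),tri([rw,ray('scene',160+567/2.5,140+286/2.5)]))
rw=ray('wrist',289,187.5,c)
print('hold tri',tri([rw,ray('top',80+184/2.5,110+294.5/2.5)]),tri([rw,ray('scene',160+550.5/2.5,140+339/2.5)]))
E
python3 det.py
```

```text
grasp point px [282.39283478 302.2435126 ]
holder [[479.2, 213.4], [476.1, 280.0], [545.2, 285.1], [548.5, 214.6]] [512.25  248.275]
collar [[500.1, 229.4], [498.4, 264.2], [527.1, 266.3], [528.8, 230.3]] [513.6  247.55]
top [[507.9, 238.4], [507.0, 255.9], [518.5, 255.8], [519.2, 239.6]] [513.15  247.425]
handle top tri [515.00683987 247.31929818 109.46213922] [513.77687919 248.84951585 112.99199737]
hold tri [514.84705564 248.17194548  28.92425692] [513.53418359 248.34001713  35.41707585]
```

Run:
```python
from h import *
s,p,a,M=pose(); print(s['clock'],p,a)
plan([513.5,247,150],-3.1,3); plan([513.5,247,88],-3.1,3,[513.5,247,150],-3.1)
```

```text
3.325 [514.5933577  244.02719756 229.98112763] -3.0908696651772285
[[0.3,1.0,26.7,0,0,0.2,1],[0.3,1.0,26.6,0,0,0.2,1],[0.4,1.0,26.7,0,0,0.2,1]]
end [513.5 247.  150. ] -3.101341640689194 26.7
[[-0.0,0.0,20.7,0,0,-0.0,1],[-0.0,0.0,20.6,0,0,-0.0,1],[-0.0,0.0,20.7,0,0,-0.0,1]]
end [513.5 247.   88. ] -3.1 20.7
```

{"op": "carry_out", "data": {"commands": [[0,1,27,0,0,0,1],[0.5,1,27,0,0,0,1],[0.5,1,26,0,0,0,1],[0,0,21,0,0,0,1],[0,0,21,0,0,0,1],[0,0,20,0,0,0,1],[0,0,0,0,0,0,1],[0,0,0,0,0,0,1]], "squeeze": 40}}

```text
clock: 4.32
tcp_pos: [514.0, 247.5, 88.8]
tool_rot: [-0.025, 1.0, 0.0, 0.001]
contact_force: [0.3, -0.8, 0.7]
width: 85.4
grip_force: 0.0
```

{"op": "carry_out", "data": {"commands": [[0,0,0,0,0,0,-1],[0,0,0,0,0,0,-1],[0,0,0,0,0,0,-1],[0,0,0,0,0,0,-1],[0,0,0,0,0,0,-1],[0,0,0,0,0,0,-1]]}}

```text
clock: 5.08
tcp_pos: [513.9, 246.8, 88.2]
tool_rot: [-0.025, 1.0, 0.0, 0.0]
contact_force: [-0.3, -0.7, 2.6]
width: 17.3
grip_force: 39.1
```

Run:
```python
from h import *
s,p,a,M=pose(); print(s['clock'],p,a)
p1=p+[0,0,140]
plan([487,-185,235],-2.356,12,p1,a,jaw=-1)
```

```text
5.075 [513.92189901 246.77683801  88.19942091] -3.0920921624153244
[[4.0,-35.8,-0.6,0,0,-3.5,-1],[6.2,-35.5,-0.5,0,0,-3.5,-1],[8.4,-35.1,-0.6,0,0,-3.5,-1],[10.5,-34.5,-0.6,0,0,-3.5,-1],[12.5,-33.8,-0.5,0,0,-3.5,-1],[14.6,-32.9,-0.6,0,0,-3.5,-1],[16.6,-32.1,-0.6,0,0,-3.5,-1],[18.6,-30.9,-0.5,0,0,-3.5,-1],[20.3,-29.7,-0.6,0,0,-3.5,-1],[22.2,-28.5,-0.6,0,0,-3.5,-1]]
[[23.8,-27.0,-0.5,0,0,-3.5,-1],[25.5,-25.6,-0.6,0,0,-3.5,-1]]
end [ 487.  -185.1  235. ] -2.3590538765777036 35.8
```

{"op": "carry_out", "data": {"commands": [[0,0,-15,0,0,0,-1],[0,0,-25,0,0,0,-1],[0,0,-35,0,0,0,-1],[0,0,-35,0,0,0,-1],[0,0,-30,0,0,0,-1]]}}

```text
clock: 5.7
tcp_pos: [513.7, 246.7, 230.2]
tool_rot: [-0.025, 1.0, 0.0, 0.001]
contact_force: [0.6, 0.0, -1.2]
width: 17.6
grip_force: 39.0
```

{"op": "carry_out", "data": {"commands": [[4,-36,-0.6,0,0,-3.5,-1],[6,-35.5,-0.6,0,0,-3.5,-1],[8.5,-35,-0.6,0,0,-3.5,-1],[10.5,-34.5,-0.6,0,0,-3.5,-1],[12.5,-34,-0.6,0,0,-3.5,-1],[14.5,-33,-0.6,0,0,-3.5,-1],[16.5,-32,-0.6,0,0,-3.5,-1],[18.5,-31,-0.6,0,0,-3.5,-1],[20.5,-29.5,-0.6,0,0,-3.5,-1],[22,-28.5,-0.6,0,0,-3.5,-1]]}}

```text
clock: 6.95
tcp_pos: [491.2, -114.4, 234.7]
tool_rot: [-0.325, 0.946, -0.0, 0.0]
contact_force: [0.4, 0.3, -0.2]
width: 17.4
grip_force: 39.1
```

{"op": "carry_out", "data": {"commands": [[24,-27,-0.6,0,0,-3.5,-1],[25.5,-25.5,-0.6,0,0,-3.5,-1],[0,0,0,0,0,0,-1],[0,0,0,0,0,0,-1]]}}

```text
clock: 7.45
tcp_pos: [486.7, -185.0, 235.4]
tool_rot: [-0.381, 0.925, 0.0, 0.0]
contact_force: [0.2, 0.1, -0.4]
width: 17.7
grip_force: 39.2
```

Run:
```python
from h import *
s,p,a,M=pose(); print(s['clock'],p,a,s['q'].round(2),s['joint_vel'].round(3)); 
c=cal('wrist'); snap('wrist','w2.png'); snap('top','t2.png')
np.save('w2.npy',np.array([c[0],c[1],c[2],*c[3].ravel()]))
im=cv2.imread('pics/w2.png'); cv2.imwrite('pics/w2b.png',cv2.resize(im[:,80:480],(800,840),interpolation=cv2.INTER_CUBIC)[140:740])
for q in ([488,-185,94],[p[0],p[1],p[2]-73]): print(proj('wrist',q,c))
```

```text
7.45 [ 486.65256207 -185.04426905  235.40805407] -2.360007496837727 [-0.05  0.22 -0.27 -0.   -1.08 -0.74] [ 0.019 -0.001 -0.003  0.002  0.002  0.003]
[281.27192525 206.05150273]
[281.88326684 237.46316478]
```

View pics/w2b.png

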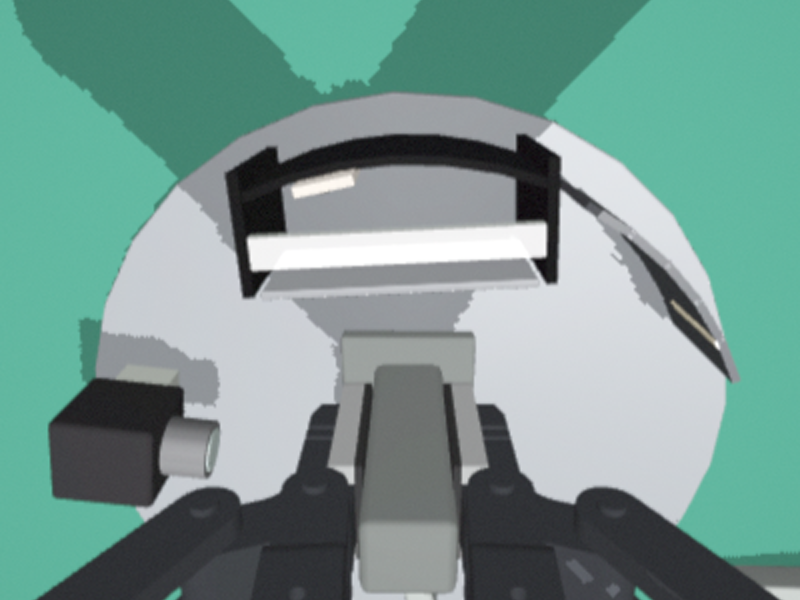

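```bash
cat > d2.py <<'E'
from h import *
v=np.load('w2.npy'); c=(v[0],v[1],v[2],v[3:].reshape(4,4))
im=cv2.imread('pics/w2.png',0)
for u in (225,245,270,300,320,340): print(u,im[183:225,u].tolist())
W=lambda u,v,z:onz('wrist',80+u/2,70+v/2,z,c)[:2]
l,r=W(243,297,96),W(557,283,96); d=(r-l)/np.linalg.norm(r-l); n=np.array([d[1],-d[0]])
print('front corners',l,r,np.linalg.norm(r-l),'y axis ang',np.arctan2(*(l-r)[::-1]),(l+r)/2)
E
python3 d2.py
```

```text
225 [151, 151, 155, 163, 184, 219, 241, 243, 244, 244, 245, 247, 254, 255, 255, 255, 255, 255, 255, 255, 246, 202, 151, 141, 142, 141, 142, 141, 142, 141, 142, 148, 171, 194, 194, 189, 189, 203, 207, 207, 206, 207]
245 [154, 156, 163, 183, 218, 241, 243, 244, 244, 244, 246, 254, 255, 255, 255, 255, 255, 255, 255, 246, 205, 151, 139, 141, 141, 141, 142, 142, 141, 142, 146, 170, 196, 195, 184, 161, 151, 149, 149, 150, 149, 150]
270 [160, 168, 185, 220, 242, 243, 244, 244, 245, 248, 255, 255, 255, 255, 255, 255, 255, 255, 245, 201, 150, 141, 141, 142, 141, 141, 140, 141, 142, 153, 180, 198, 196, 183, 157, 152, 152, 153, 152, 152, 153, 152]
300 [172, 200, 240, 244, 243, 244, 245, 246, 251, 255, 255, 255, 255, 255, 255, 255, 255, 238, 163, 140, 141, 142, 141, 141, 142, 142, 141, 141, 162, 195, 200, 194, 177, 146, 152, 153, 154, 152, 152, 153, 152, 153]
320 [200, 240, 244, 244, 244, 245, 246, 251, 255, 255, 255, 255, 255, 255, 255, 255, 238, 163, 140, 141, 141, 140, 142, 142, 141, 141, 143, 161, 194, 203, 198, 197, 207, 219, 219, 219, 220, 219, 219, 218, 218, 218]
340 [239, 243, 243, 243, 242, 243, 244, 247, 254, 255, 255, 255, 255, 255, 255, 239, 166, 141, 141, 140, 140, 141, 142, 142, 142, 143, 163, 195, 204, 199, 198, 209, 219, 220, 219, 219, 219, 219, 219, 219, 219, 219]
front corners [ 543.58105225 -226.04568942] [ 444.81521326 -135.48348806] 134.00075845669585 y axis ang -0.7420949673006345 [ 494.19813275 -180.76458874]
```

```bash
cat >> d2.py <<'E'
print()
W=lambda u,v,z=94:onz('wrist',u,v,z,c)[:2]
a=[W(225,204.2),W(340,198.6)]; b=[W(225,214.8),W(340,209)]
for e in (a,b): print(e,np.arctan2(*(e[0]-e[1])[::-1]))
d=(a[0]-a[1]); d/=np.linalg.norm(d); n=np.array([-d[1],d[0]])*-1
print('width',(a[0]-b[0])@n,(a[1]-b[1])@n,'n',n, np.arctan2(n[1],n[0]))
# lateral: wall inner/outer faces at z96
mid=(np.mean(a,0)+np.mean(b,0))/2
ll,rr=W(80+243/2,70+297/2,96),W(80+557/2,70+283/2,96)
fm=(ll+rr)/2
slot=fm-((fm-mid)@n)*n
x=-d if 0 else n
print('slot mid',slot,'along n from front corner',(slot-fm)@n)
# strip ends
for q in ((204,204.7),(353,198)): print('strip end lat',(W(*q)-slot)@d)
print('mark lat', [( (onz('wrist',80+u/2,70+w/2,108,c)[:2]-slot)@np.c_[n,d]).round(1).tolist() for u,w in ((293,190),(354,177))])
print('axis', slot-119*n)
E
python3 d2.py | sed -n '/^$/,$p'
```

```text
[array([ 520.47636698, -220.09100923]), array([ 448.38724506, -154.46187559])] -0.7385252449174058
[array([ 527.66687748, -213.76052697]), array([ 454.59517499, -147.56297948])] -0.7360794467571334
width 9.521790257291645 9.28063940055355 n [-0.67319812 -0.73946216] -2.3093215717123026
slot mid [ 489.69488516 -185.71109871] along n from front corner 6.6893347793453
strip end lat 63.78065721434136
strip end lat -62.5261446208274
mark lat [[40.6, 38.3], [44.5, 14.4]]
axis [569.80546127 -97.7151011 ]
```

```bash
cat > d3.py <<'E'
from h import *
v=np.load('w2.npy'); c=(v[0],v[1],v[2],v[3:].reshape(4,4))
p=np.array([486.65,-185.04]); n=np.array([np.cos(-2.36),np.sin(-2.36)]); d=np.array([-n[1],n[0]])
W=lambda u,v,z:((onz('wrist',80+u/2,70+v/2,z,c)[:2]-p)@np.c_[n,d]).round(1)
print('collar far top edge (exp +15, +-18)',W(343,333,198),W(475,333,198))
print('collar bottom edge', W(343,333,192))
print('handle top far edge? ',W(360,590,263),W(458,590,263))
g=cv2.imread('pics/w2.png',0)
print(g[228:275,285].tolist())
E
python3 d3.py
python3 - <<'E'
from h import *
plan([489.7,-185.7,195],-2.310,2,jaw=-1)
E
```

```text
collar far top edge (exp +15, +-18) [16.2 15.9] [ 16.2 -19.1]
collar bottom edge [13.6 16.5]
handle top far edge?  [-6.1  7.4] [ -6.1 -10.4]
[153, 154, 152, 151, 152, 151, 149, 131, 113, 115, 129, 152, 158, 159, 160, 160, 160, 160, 160, 159, 160, 160, 160, 152, 130, 114, 111, 110, 111, 110, 110, 111, 111, 110, 111, 110, 111, 110, 111, 110, 111, 111, 111, 111, 111, 112, 111]
[[-0.6,-1.4,20.2,0,0,-1.4,-1],[-0.5,-1.4,20.2,0,0,-1.4,-1]]
end [ 489.6 -185.7  195. ] -2.309608733205451 20.2
```

{"op": "carry_out", "data": {"commands": [[0,-1.5,20,0,0,-1.5,-1],[0,-1.5,20,0,0,-1.5,-1],[0,0,10,0,0,0,-1],[0,0,8,0,0,0,-1],[0,0,8,0,0,0,-1],[0,0,0,0,0,0,-1]]}}

```text
clock: 8.3
tcp_pos: [488.8, -187.3, 168.8]
tool_rot: [-0.405, 0.914, 0.0, -0.0]
contact_force: [0.3, 0.6, -0.5]
width: 17.5
grip_force: 39.2
```

Run:
```python
from h import *
s,p,a,M=pose(); print(s['clock'],p,a,s['contact_force'])
n=np.array([np.cos(-2.31),np.sin(-2.31)]); print('off x,y',(p[:2]-[489.7,-185.7])@np.c_[n,[-n[1],n[0]]])
c=cal('wrist'); snap('wrist','w3.png')
im=cv2.imread('pics/w3.png'); cv2.imwrite('pics/w3b.png',cv2.resize(im[120:320,160:420],(780,600),interpolation=cv2.INTER_CUBIC))
print(proj('wrist',[489.7,-185.7,94],c))
```

```text
8.3 [ 488.79913451 -187.26120497  168.75669406] -2.3068483156795954 [ 0.34144035  0.60799713 -0.45288325]
off x,y [1.76065147 0.38603886]
[282.34863424 238.8690346 ]
```

View pics/w3b.png

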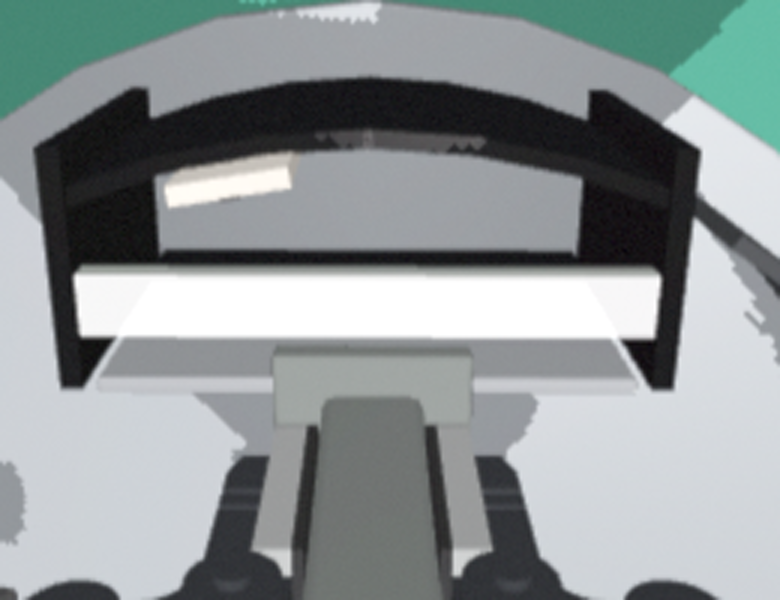

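{"op": "carry_out", "data": {"commands": [[-0.5,0.4,4,0,0,0,-1],[0,0,6,0,0,0,-1],[0,0,6,0,0,0,-1],[0,0,6,0,0,0,-1],[0,0,0,0,0,0,-1]]}}

```text
clock: 8.98
tcp_pos: [488.6, -186.7, 146.4]
tool_rot: [-0.405, 0.914, 0.0, -0.001]
contact_force: [0.1, 0.3, -0.6]
width: 17.1
grip_force: 39.2
```

{"op": "carry_out", "data": {"commands": [[-6,0,0,0,0,0,-1],[-6,0,0,0,0,0,-1],[-6,0,0,0,0,0,-1],[-6,0,0,0,0,0,-1],[-6,0,0,0,0,0,-1],[-6,0,0,0,0,0,-1],[-6,0,0,0,0,0,-1],[-6,0,0,0,0,0,-1],[-5,0,0,0,0,0,-1],[0,0,0,0,0,0,-1]]}}

```text
clock: 10.22
tcp_pos: [524.9, -147.2, 147.1]
tool_rot: [-0.406, 0.914, -0.0, -0.0]
contact_force: [0.2, -0.0, -0.6]
width: 17.5
grip_force: 39.1
```

{"op": "carry_out", "data": {"commands": [[0,0,0,0,0,0,-1],[0,0,0,0,0,0,-1],[0,0,-20,0,0,0,-1],[0,0,-35,0,0,0,-1],[0,0,-40,0,0,0,-1],[0,0,0,0,0,0,-1]]}}

```text
clock: 10.98
tcp_pos: [526.4, -147.8, 245.9]
tool_rot: [-0.405, 0.914, -0.002, 0.004]
contact_force: [0.3, 0.6, -0.3]
width: 17.8
grip_force: 39.2
```

Run:
```python
from h import *
s,p,a,M=pose(); print(s['clock'],p,a,s['contact_force'])
c=cal('wrist'); w=snap('wrist','w4.png'); sc=snap('scene','s4.png')
a=cv2.resize(w[60:330,120:440],(480,405)); b=cv2.resize(sc[150:255,190:330],(320,240),interpolation=cv2.INTER_CUBIC)
o=np.zeros((405,800,3),np.uint8); o[:,:480]=a; o[:240,480:]=b; cv2.imwrite('pics/c4.png',o[:,:,::-1])
plan([513.7,246.8,230],-3.092,13,jaw=-1)
```

```text
10.975 [ 526.38200232 -147.80672425  245.879169  ] -2.306592538212798 [ 0.33913211  0.61162626 -0.28074538]
[[-21.9,21.0,0.9,0,0,3.5,-1],[-20.6,22.2,0.9,0,0,3.5,-1],[-19.2,23.5,1.0,0,0,3.5,-1],[-17.7,24.6,0.9,0,0,3.5,-1],[-16.2,25.7,0.9,0,0,3.5,-1],[-14.6,26.6,0.9,0,0,3.5,-1],[-13.0,27.4,0.9,0,0,3.5,-1],[-11.3,28.2,1.0,0,0,3.5,-1],[-9.5,28.8,0.9,0,0,3.5,-1],[-7.7,29.3,0.9,0,0,3.5,-1]]
[[-5.9,29.7,0.9,0,0,3.5,-1],[-4.1,30.1,1.0,0,0,3.5,-1],[-2.3,30.2,0.9,0,0,3.5,-1]]
end [513.7 246.8 230. ] -3.1014990515182608 30.2
```

View pics/c4.png

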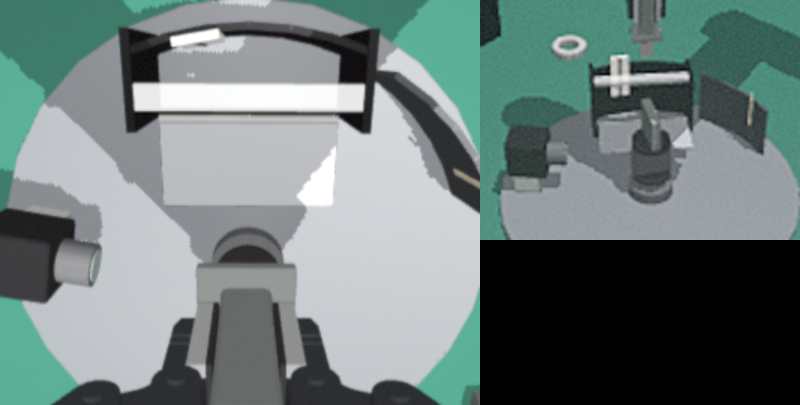

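The cover lies flat in both views (wrist crop, about 160–335 by 115–205), and the stripe is still on the grey wall. Returning the tool.

{"op": "carry_out", "data": {"commands": [[-22,21,0,0,0,3.5,-1],[-20.5,22,0,0,0,3.5,-1],[-19,23.5,0,0,0,3.5,-1],[-17.5,24.5,1,0,0,3.5,-1],[-16,25.5,1,0,0,3.5,-1],[-14.5,26.5,1,0,0,3.5,-1],[-13,27.5,1,0,0,3.5,-1],[-11.5,28,1,0,0,3.5,-1],[-9.5,29,1,0,0,3.5,-1],[-7.5,29.5,1,0,0,3.5,-1]]}}

```text
clock: 12.32
tcp_pos: [515.2, 155.7, 233.3]
tool_rot: [-0.111, 0.994, -0.001, -0.002]
contact_force: [0.7, -1.0, -0.5]
width: 17.9
grip_force: 39.2
```

{"op": "carry_out", "data": {"commands": [[-6,29.5,1,0,0,3.5,-1],[-4,30,1,0,0,3.5,-1],[-2.5,30,0,0,0,3,-1],[0,0,30,0,0,0,-1],[0,0,20,0,0,0,-1],[0,0,10,0,0,0,-1],[0,0,0,0,0,0,-1]]}}

```text
clock: 13.2
tcp_pos: [513.5, 245.1, 171.9]
tool_rot: [-0.025, 1.0, -0.001, -0.001]
contact_force: [0.9, -1.0, -0.2]
width: 17.4
grip_force: 39.2
```

Run:
```python
from h import *
s,p,a,M=pose(); print(s['clock'],p,a,s['contact_force'])
plan([513.9,246.8,140],-3.092,1,jaw=-1)
```

```text
13.2 [513.47317639 245.11089539 171.87569768] -3.0923847866795606 [ 0.85411972 -0.96540089 -0.20728483]
[[-0.5,1.7,31.9,0,0,-0.0,-1]]
end [513.9 246.8 140. ] -3.0923847866795606 31.9
```

{"op": "carry_out", "data": {"commands": [[0,1.5,20,0,0,0,-1],[0,0,20,0,0,0,-1],[0,0,15,0,0,0,-1],[0,0,12,0,0,0,-1],[0,0,10,0,0,0,-1],[0,0,5,0,0,0,-1],[0,0,0,0,0,0,-1],[0,0,0,0,0,0,-1]]}}

```text
clock: 14.2
tcp_pos: [514.1, 247.4, 91.6]
tool_rot: [-0.025, 1.0, 0.0, 0.0]
contact_force: [-0.2, 0.3, -0.1]
width: 17.4
grip_force: 39.2
```

{"op": "carry_out", "data": {"commands": [[0,0,1,0,0,0,-1],[0,0,1,0,0,0,-1],[0,0,0.5,0,0,0,-1],[0,0,0,0,0,0,-1]]}}

```text
clock: 14.7
tcp_pos: [513.8, 247.1, 88.6]
tool_rot: [-0.025, 1.0, -0.0, -0.0]
contact_force: [0.5, -0.6, -0.2]
width: 17.5
grip_force: 39.2
```

{"op": "carry_out", "data": {"commands": [[0,0,0.5,0,0,0,-1],[0,0,0.5,0,0,0,-1],[0,0,0,0,0,0,-1],[0,0,0,0,0,0,-1]]}}

```text
clock: 15.2
tcp_pos: [513.9, 247.2, 88.2]
tool_rot: [-0.025, 1.0, 0.0, 0.0]
contact_force: [-1.5, -0.2, 5.2]
width: 17.4
grip_force: 39.9
```

{"op": "carry_out", "data": {"commands": [[0,0,0,0,0,0,-0.3],[0,0,0,0,0,0,0],[0,0,0,0,0,0,0.5],[0,0,0,0,0,0,0.5],[0,0,-15,0,0,0,0.5],[0,0,-35,0,0,0,0.5],[0,0,-45,0,0,0,0.5],[0,0,-40,0,0,0,0.5]]}}

```text
clock: 16.2
tcp_pos: [514.1, 247.2, 225.6]
tool_rot: [-0.025, 1.0, 0.001, 0.001]
contact_force: [1.2, -0.0, -1.3]
width: 63.9
grip_force: 0.0
```

Run:
```python
from h import *
s,p,a,M=pose(); print(s['clock'],p,a,s['contact_force'],s['width'])
w=snap('wrist','w5.png')[100:340,140:460]; sc=snap('scene','s5.png')[235:320,330:460]
o=np.zeros((360,800,3),np.uint8); o[:,:480]=cv2.resize(w,(480,360)); o[:209,480:]=cv2.resize(sc,(320,209),interpolation=cv2.INTER_CUBIC); cv2.imwrite('pics/c5.png',o[:,:,::-1])
ax=[569.8,-97.7]; g=-2.31+0.175
plan([*ax,230],g,12,jaw=0.5)
```

```text
16.2 [514.05532456 247.20429888 225.56303618] -3.091985158848866 [ 1.19195013 -0.0021808  -1.28279283] 63.9179906263269
[[-3.0,-29.0,-0.0,0,0,-4.6,0.5],[-0.7,-29.2,-0.1,0,0,-4.6,0.5],[1.7,-29.2,-0.0,0,0,-4.6,0.5],[4.1,-28.9,-0.1,0,0,-4.6,0.5],[6.3,-28.5,-0.0,0,0,-4.6,0.5],[8.6,-27.9,-0.1,0,0,-4.6,0.5],[10.8,-27.2,-0.0,0,0,-4.6,0.5],[12.9,-26.2,-0.1,0,0,-4.6,0.5],[15.0,-25.0,0.0,0,0,-4.6,0.5],[17.0,-23.8,-0.0,0,0,-4.6,0.5]]
[[18.8,-22.3,-0.1,0,0,-4.6,0.5],[20.5,-20.8,-0.0,0,0,-4.6,0.5]]
end [569.8 -97.7 230. ] -2.1277838516907135 29.2
```

View pics/c5.png

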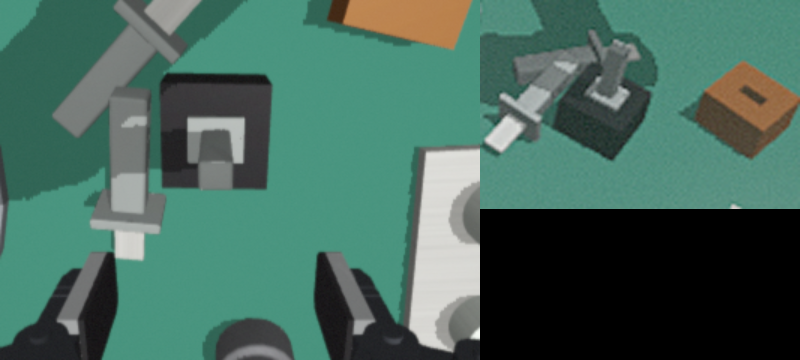

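Run:
```python
import cv2,numpy as np
o=np.zeros((560,800,3),np.uint8)
for i,f in enumerate(['top0','t2']):
    a=cv2.imread(f'pics/{f}.png')[150:310,110:240]; o[:280,i*230:i*230+228]=cv2.resize(a,(228,280),interpolation=cv2.INTER_CUBIC)
for i,f in enumerate(['scene0','s4','s5']):
    a=cv2.imread(f'pics/{f}.png')[220:320,310:440]; o[300:500,i*265:i*265+260]=cv2.resize(a,(260,200),interpolation=cv2.INTER_CUBIC)
cv2.imwrite('pics/cmp.png',o)
```

```text
(no output)
```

View pics/cmp.png

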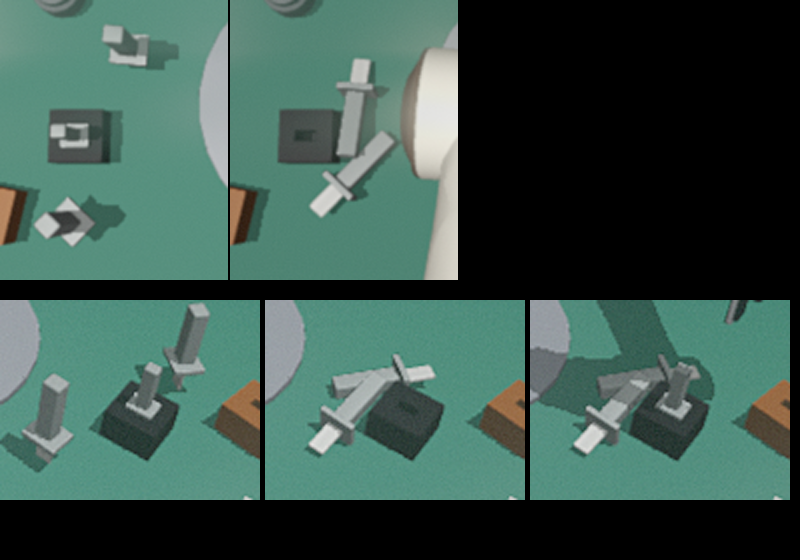

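The tool stands in its holder. The two look-alike tools, which were balanced on their blades, have toppled. No contact force showed at any point, and my path stayed about 100 mm from them. Going on to the mirror.

{"op": "carry_out", "data": {"commands": [[-3,-29,0,0,0,-4.6,0.5],[-0.7,-29,0,0,0,-4.6,0.5],[1.7,-29,0,0,0,-4.6,0.5],[4,-29,0,0,0,-4.6,0.5],[6.3,-28.5,0,0,0,-4.6,0.5],[8.6,-28,0,0,0,-4.6,0.5],[10.8,-27,0,0,0,-4.6,0.5],[13,-26,0,0,0,-4.6,0.5],[15,-25,0,0,0,-4.6,0.5],[17,-24,0,0,0,-4.6,0.5]]}}

```text
clock: 17.55
tcp_pos: [558.0, -42.1, 223.2]
tool_rot: [-0.415, 0.91, -0.0, 0.0]
contact_force: [-0.2, -0.3, -0.2]
width: 64.0
grip_force: 0.0
```

{"op": "carry_out", "data": {"commands": [[19,-22,0,0,0,-4.6,0.5],[20.5,-21,0,0,0,-4.6,0.5],[0,0,0,0,0,0,0.5],[0,0,0,0,0,0,0.5]]}}

```text
clock: 18.05
tcp_pos: [566.6, -98.7, 222.8]
tool_rot: [-0.485, 0.875, 0.0, 0.0]
contact_force: [-0.0, 1.1, -0.6]
width: 63.9
grip_force: 0.0
```

Run:
```python
from h import *
s,p,a,M=pose(); print(s['clock'],p,a,s['q'].round(2))
c=cal('wrist'); w=snap('wrist','w6.png'); 
np.save('w6.npy',np.array([c[0],c[1],c[2],*c[3].ravel()]))
print(env.recognise('mirror_grip','wrist')[:2], proj('wrist',[569.8,-97.7,140],c))
cv2.imwrite('pics/c6.png',cv2.resize(w[100:400,80:480],(800,600),interpolation=cv2.INTER_CUBIC)[:,:,::-1])
```

```text
18.05 [566.56388072 -98.69148378 222.8080992 ] -2.129654687031715 [ 0.11  0.32 -0.16 -0.   -1.08 -0.67]
[{'box': [279.4, 221.3, 63.1, 93.3], 'confidence': 0.8}] [278.59565453 234.7712485 ]
```

View pics/c6.png

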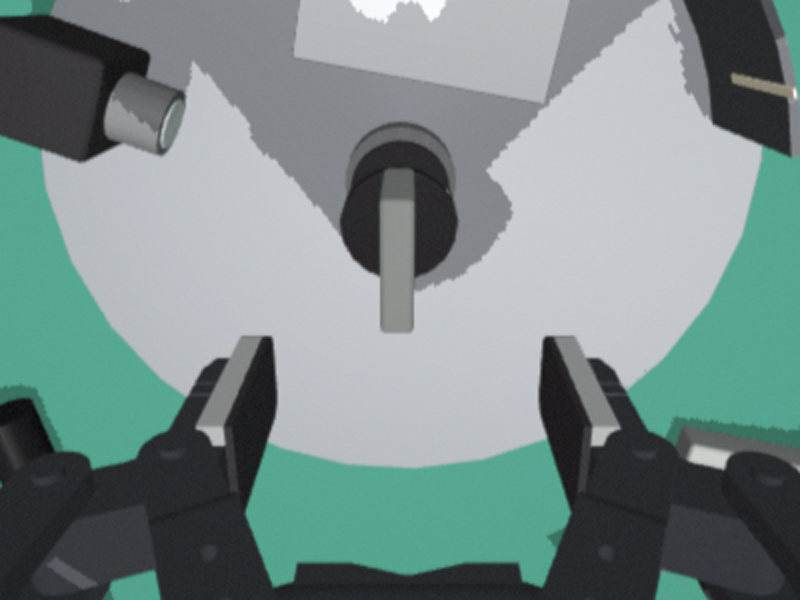

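Run:
```python
from h import *
v=np.load('w6.npy'); c=(v[0],v[1],v[2],v[3:].reshape(4,4))
W=lambda u,v:onz('wrist',80+u/2,100+v/2,140,c)[:2]
e=[W(397.8,202),W(396.7,331)]; print(e,np.mean(e,0),np.arctan2(*(e[0]-e[1])[::-1]),np.linalg.norm(e[0]-e[1]))
plan([569.8,-97.7,126],-2.13,4,jaw=0.5)
```

```text
[array([ 556.75700544, -117.92881807]), array([582.51820278, -77.93425442])] [569.63760411 -97.93153624] -2.1430250826175397 47.573147989868005
[[-0.5,-0.6,24.2,0,0,0.0,0.5],[-0.5,-0.6,24.2,0,0,0.0,0.5],[-0.6,-0.6,24.2,0,0,0.0,0.5],[-0.5,-0.6,24.2,0,0,0.0,0.5]]
end [569.8 -97.7 126. ] -2.128278452791962 24.2
```

{"op": "carry_out", "data": {"commands": [[-0.5,-0.6,24,0,0,0.5,0.5],[-0.5,-0.6,24,0,0,0,0.5],[-0.5,-0.6,24,0,0,0,0.5],[-0.5,-0.6,24,0,0,0,0.5],[0,0,0,0,0,0,0.5],[0,0,0,0,0,0,0.5]], "squeeze": 50}}

```text
clock: 18.9
tcp_pos: [570.6, -98.1, 127.7]
tool_rot: [-0.482, 0.876, -0.001, 0.001]
contact_force: [0.1, 0.7, 0.5]
width: 64.1
grip_force: 0.0
```

{"op": "carry_out", "data": {"commands": [[0,0,0,0,0,0,-1],[0,0,0,0,0,0,-1],[0,0,0,0,0,0,-1],[0,0,0,0,0,0,-1],[0,0,0,0,0,0,-1]]}}

```text
clock: 19.52
tcp_pos: [570.8, -98.9, 127.3]
tool_rot: [-0.481, 0.877, -0.001, 0.001]
contact_force: [3.3, -2.7, 2.8]
width: 11.3
grip_force: 52.1
```

{"op": "carry_out", "data": {"commands": [[0,0,0,0,0,-3,-1],[0,0,0,0,0,-4,-1],[0,0,0,0,0,-4.5,-1],[0,0,0,0,0,-4.5,-1],[0,0,0,0,0,-4.5,-1],[0,0,0,0,0,-4.5,-1],[0,0,0,0,0,-4,-1],[0,0,0,0,0,-3,-1],[0,0,0,0,0,0,-1],[0,0,0,0,0,0,-1]]}}

```text
clock: 20.78
tcp_pos: [571.2, -99.1, 127.4]
tool_rot: [-0.704, 0.71, -0.001, 0.001]
contact_force: [3.6, -3.9, 0.5]
width: 11.6
grip_force: 51.8
```

Run:
```python
from h import *
s,p,a,M=pose(); print(s['clock'],p,a,s['contact_force'],s['moment'],s['width'],s['joint_vel'].round(3))
w=snap('wrist','w7.png'); sc=snap('scene','s7.png'); c=cal('wrist')
for n in('wrist','scene'):
  for t in ('light','mark_face'): print(n,t,[(np.round(r['box'],1),round(r['confidence'],2)) for r in env.recognise(t,n)[:2]])
x=np.array([np.cos(-2.31),np.sin(-2.31)])
for q in (0.1,0.158,0.22):
  P=[569.7+160*np.cos(-2.31+q),-97.8+160*np.sin(-2.31+q),65]; print(q,proj('wrist',P,c),proj('scene',P))
b=cv2.resize(sc[150:230,210:300],(360,320),interpolation=cv2.INTER_CUBIC)
o=np.zeros((330,800,3),np.uint8); o[:330,:440]=cv2.resize(w,(440,330)); o[:320,440:]=b; cv2.imwrite('pics/c7.png',o[:,:,::-1])
```

```text
20.775 [571.22486633 -99.06854382 127.36455758] -1.5787952950411739 [ 3.58748581 -3.91538093  0.51002639] [-1.00363919 -0.73862827 -0.08462284] 11.646689597318831 [-0.002  0.001  0.002  0.001  0.001  0.   ]
wrist light [(array([494.9,  12.1,  59.3,  24.1]), 0.88)]
wrist mark_face [(array([470.7,   6.8,  31.8,  13.5]), 0.76)]
scene light []
scene mark_face []
0.1 [478.10001182   3.95308592] [254.22653064 185.67054619]
0.158 [464.35213291  -8.58171121] [251.30224416 186.05173603]
0.22 [448.47546097 -21.04545958] [248.21004351 186.56955984]
```

View pics/c7.png

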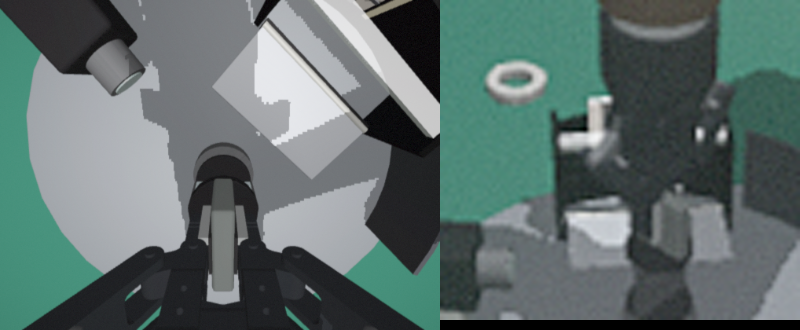

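Run:
```python
from h import *
ax=np.array([569.7,-97.8])
def seg(im,box,thr):
    u0,v0,u1,v1=box; g=im[v0:v1,u0:u1].astype(float); m=g.min(2)  # dark wall vs stripe
    ys,xs=np.where((g[:,:,2]>thr)&(g[:,:,2]>g[:,:,0]+12)&(g[:,:,2]>=g[:,:,1])); return np.c_[xs+u0,ys+v0]
for f,box in (('w6',(420,120,480,165)),('w2',(400,210,445,250))):
    im=cv2.imread(f'pics/{f}.png'); v=np.load(f+'.npy'); c=(v[0],v[1],v[2],v[3:].reshape(4,4))
    P=seg(im,box,110); print(f,len(P),P.min(0) if len(P) else '',P.max(0) if len(P) else '')
    if len(P)<10: continue
    # fit line, project each px at height solving r=160
    ctr=P.mean(0); 
    best=[]
    for q in (P[P[:,0].argsort()][:8].mean(0),ctr,P[P[:,0].argsort()][-8:].mean(0)):
        zs=np.arange(20,110,1.); X=np.array([onz('wrist',*q,z,c) for z in zs]); r=np.linalg.norm(X[:,:2]-ax,axis=1)
        i=abs(r-160).argmin(); b=np.arctan2(*(X[i,:2]-ax)[::-1]); print(q.round(1),'z',zs[i],'r',r[i].round(1),'bearing',b.round(4),'station',(b+2.31).round(4))
# scene and top
for n,f,box in (('scene','scene0',(300,185,318,210)),('scene','s4',(300,185,318,210))):
    im=cv2.imread(f'pics/{f}.png'); P=seg(im,box,100); print(f,len(P))
    if len(P)<5: continue
    q=P.mean(0); zs=np.arange(20,110,1.); X=np.array([onz(n,*q,z) for z in zs]); r=np.linalg.norm(X[:,:2]-ax,axis=1); i=abs(r-160).argmin(); b=np.arctan2(*(X[i,:2]-ax)[::-1]); print(q,zs[i],(b+2.31).round(4))
# mark bearing: scene0 & w4-type wrist views, white tab top over rear wall
for n in ('w2','w6'):pass
print('env', [(np.round(r['box'],1),round(r['confidence'],2)) for r in env.recognise('light','top')[:2]])
```

```text
w6 150 [446 137] [475 148]
[446.5 138.5] z 44.0 r 160.2 bearing 2.9223 station 5.2323
[460.8 142.2] z 69.0 r 160.2 bearing 2.9208 station 5.2308
[474.6 146. ] z 90.0 r 160.0 bearing 2.9193 station 5.2293
w2 67 [416 220] [436 241]
[416.9 221.8] z 44.0 r 159.9 bearing 2.9197 station 5.2297
[426.  230.4] z 65.0 r 160.1 bearing 2.9118 station 5.2218
[435.1 239.2] z 85.0 r 160.0 bearing 2.9094 station 5.2194
scene0 10
[307.7 198.6] 64.0 5.2338
s4 11
[307.54545455 198.45454545] 64.0 5.2389
env []
```

Run:
```python
from h import *
ax=np.array([569.7,-97.8])
def run(n,f,box,c=None,z=107,thr=200):
    im=cv2.imread(f'pics/{f}.png'); u0,v0,u1,v1=box; m=(im[v0:v1,u0:u1].min(2)>thr).astype(np.uint8)
    k,l,st,ce=cv2.connectedComponentsWithStats(m)
    for i in range(1,k):
        if st[i,4]<12: continue
        ys,xs=np.where(l==i); X=np.array([onz(n,x+u0,y+v0,z,c)[:2] for x,y in zip(xs,ys)])-ax
        b=np.arctan2(X[:,1],X[:,0]); r=np.linalg.norm(X,axis=1)
        print(f,st[i],ce[i]+[u0,v0],'bearing world mean',b.mean().round(4),'mid',((b.min()+b.max())/2).round(4),'span',(np.ptp(b)*160).round(1),'r',r.mean().round(1))
v=np.load('w2.npy'); c=(v[0],v[1],v[2],v[3:].reshape(4,4))
run('wrist','w2',(220,150,262,174),c)
run('scene','scene0',(244,172,258,182),None,103,150)
run('scene','s5',(244,172,258,182),None,103,150)
run('top','top0',(355,238,375,256),None,108,170)
im=cv2.imread('pics/top0.png'); print(im[240:256,358:376].min(2))
im=cv2.imread('pics/s5.png'); print(im[170:200,243:262].min(2))
```

```text
w2 [  6   7  31  12 181] [241.03314917 162.67403315] bearing world mean -2.1418 mid -2.1417 span 23.6 r 163.0
scene0 [ 3  2  8  8 53] [250.54716981 177.37735849] bearing world mean -2.1293 mid -2.1197 span 31.4 r 153.0
s5 [ 3  2  8  8 51] [250.56862745 177.33333333] bearing world mean -2.1301 mid -2.1197 span 31.4 r 153.3
top0 [ 0  0  6  6 21] [356.66666667 239.66666667] bearing world mean -2.1631 mid -2.1668 span 17.5 r 135.1
top0 [ 0  3  8 12 20] [357.5  247.15] bearing world mean -2.2466 mid -2.229 span 30.4 r 146.0
top0 [10  2  8 11 34] [368.67647059 245.20588235] bearing world mean -2.1319 mid -2.1304 span 23.6 r 162.7
[[183 142 123 137 165 165 117  54  38  50  62  80 130 180 163 101  78  70]
 [143 125 137 164 172 147  92  73  93 111 121 140 199 242 233 156  86  61]
 [121 130 162 177 166 120  98 106 128 134 136 175 228 244 212 138  77  62]
 [122 141 170 175 147 104 102 118 129 128 154 212 241 225 164 101  65  67]
 [137 164 176 165 119 104  94  97  97 111 182 235 239 193 129  83  61  77]
 [165 175 170 136  85  76  77  79  83 145 218 239 209 148 109  75  63  84]
 [176 174 147  99 
[... 2463 characters left out ...]
 139  94 128 148 130  84  35  50  40  52  51
   43]
 [ 46  50  46  45  86 108  92  70  50  48  49  32  46  41  55  45  47  47
   28]
 [ 54  54  53  42  44  40  37  40  42  42  43  50  48  47  53  49  51  79
  139]
 [ 53  47  42  55  52  43  49  56  46  48  45  46  43  44  45  51  46  79
  159]
 [ 45  43  53  36  53  43  51  47  48  47  53  51  47  46  48  49  41  63
  143]
 [ 54  48  48  52  51  46  52  48  50  46  50  46  54  51  44  57  39  63
  103]
 [ 50  50  46  51  44  51  48  41  45  49  41  47  38  41  45  37  34  56
   73]
 [ 45  47  47  49  45  45  43  46  42  35  36  44  44  71  81  78  99  96
   74]
 [ 46  55  41  43  41  51  78  79  94 130 139 139 142 144 148 149 156 128
   81]]
```

{"op": "carry_out", "data": {"commands": [[0,0,0,0,0,-1.5,-1],[0,0,0,0,0,-1.4,-1],[0,0,0,0,0,0,-1],[0,0,0,0,0,0,-1]]}}

```text
clock: 21.62
tcp_pos: [571.3, -99.1, 127.3]
tool_rot: [0.722, -0.692, 0.001, -0.001]
contact_force: [3.5, -4.1, 0.2]
width: 11.4
grip_force: 51.8
```

Run:
```python
from h import *
s,p,a,M=pose(); print(s['clock'],p,a,s['contact_force'],s['joint_vel'].round(3))
c=cal('wrist'); w=snap('wrist','w8.png'); sc=snap('scene','s8.png'); t=snap('top','t8.png')
for n in('wrist','scene','top'):
  for k in ('light','mark_face'): print(n,k,[(np.round(r['box'],1),round(r['confidence'],2)) for r in env.recognise(k,n)[:2]])
for z in (90,108):print(z,[proj('wrist',[569.7+160*np.cos(q),-97.8+160*np.sin(q),z],c).round(1) for q in (-2.067,-2.142,-2.217)])
im=cv2.imread('pics/s8.png'); print(im[172:198,243:262].tolist().__len__()); print(im[172:198,243:260].min(2))
im=cv2.imread('pics/w8.png'); print(im[0:30:2,440:520:4].min(2))
```

```text
21.625 [571.25657163 -99.0728894  127.341215  ] -1.5282479074782662 [ 3.50677348 -4.144039    0.16942341] [ 0.001  0.001  0.001  0.002 -0.001 -0.002]
wrist light [(array([472.1,   3.5,  23.5,   7.1]), 0.7)]
wrist mark_face [(array([494.5,  11.8,  67.5,  22.5]), 0.64)]
scene light []
scene mark_face []
top light [(array([155.2, 226.8,  36.1,  25.3]), 0.69)]
top mark_face [(array([367.2, 245.1,  12.9,  10.7]), 0.6)]
90 [array([486.4, -36.3]), array([507.5, -17.4]), array([526.4,   2.9])]
108 [array([516.3, -56.5]), array([540. , -34.5]), array([560.9, -11. ])]
26
[[ 79  79  73  80  78  76  72  78  66  42  47  50  49  56  47  54  53]
 [ 79  78  74  74  70  64  62  61  63  46  40  42  50  51  50  46  59]
 [ 80  77  71  73 144 166 162 200 226 186  92  37  49  54  54  52  41]
 [ 82  81  75  78 204 218 200 181 190 172  91  44  52  42  50  56  51]
 [ 81  77  74  87 188 199 189 129 110 121  71  46  52  49  52  50  44]
 [ 73  73  74  78 169 185 187 143 123 110  51  45  48  56  49  55  53]
 [ 73  70  59  57 166 187 190 154 130  97  35  50  49  50  57  54  51]
 [ 48  48  43  33 167 189 186 171 1
[... 1890 characters left out ...]
  28  11
    7  10]
 [207 208 207 207 215 216 228 161 145 142 142 109  53 131  86  15  12  12
    6   9]
 [208 208 207 207 207 207 227 213 144 143 143 141  60  64   9  11   9   5
    6  13]
 [209 209 208 208 207 207 216 228 144 144 143 127  42  17  10   8  11   6
   12  13]
 [208 208 208 208 208 207 208 227 171 144 122  29  12   6  12   8  10  10
   11   9]
 [213 208 208 209 208 208 207 214 223 100  16   8   9   9   7   6  10  14
   12  14]
 [234 209 208 209 209 208 207 207 216  36   2   8  11  10  10  10  10  13
   18  15]
 [237 210 209 209 208 209 208 208 208 116   8  12  14   8  10  10   6  11
   10   9]
 [237 227 209 209 209 209 209 209 208 202  10   7   6  21  12  17   8  13
   10  14]]
```

Run:
```python
import cv2,numpy as np
a,b,c=[cv2.imread(f'pics/{f}.png')[174:188,245:255].astype(int) for f in('s5','s7','s8')]
print('s8-s5 R');print((c-a)[:,:,2]);print('s8 R-B');print(c[:,:,2]-c[:,:,0]);print('s7-s5 R');print((b-a)[:,:,2])
from h import *
print([proj('scene',[569.7+160*np.cos(q),-97.8+160*np.sin(q),z]).round(1).tolist() for q,z in ((-2.142,90),(-2.142,65),(-2.242,65))])
```

```text
s8-s5 R
[[  -7    3   -1   -2   -1    4   12  -41 -136 -151]
 [  -1   -5    1    0   -1    0    9  -37 -122 -132]
 [  -3   -1    2    0   -1    0    9  -54 -119 -116]
 [  -7   -4    0   -1    1    1   12  -68 -149 -120]
 [  -6    6    1   -4   -3    8   16  -82 -165 -127]
 [   1    1   -3    1   -4   35   36  -94 -165 -108]
 [  -7    0   -3    0   -3   45   44  -94 -145 -107]
 [  -5    2   -1    1  -17   41   46  -96 -132  -89]
 [  -7   -3   -2   -5  -10   37   65  -51 -133 -112]
 [   1    1    2    0   -2   18   14  -62 -118 -120]
 [   0   -5    5    1    1   10  -22  -94 -111 -117]
 [   1    1    2    3    2   -3  -51  -90  -88  -99]
 [   0   -5   -9    0    5  -19  -39  -41  -51  -77]
 [   5   -6  -48  -25  -15  -22    0  -36  -86  -90]]
s8 R-B
[[-46 -46 -27 -22 -23 -12  -7  -5  -3 -10]
 [-47 -35  -2   0   0  -5  -5   1  -6  -7]
 [-48 -31   7   9   9   7   3   1  -2  -4]
 [-54 -39   6   8  10   5  -3  -1  -7  -7]
 [-36 -25   9   7   4   6   3   0  -4  -7]
 [ -7  -5   8   7   6  14  20   3 -13  -6]
 [ -9  -2   9   6   5  19  19   4 -12  -9]
 [ -7  -7   6   8   5  15  19   5 -12  -5
[... 360 characters left out ...]
-56 -151 -129]
 [  -3   -1   -2    0    2    6   -9  -94 -151 -118]
 [  -3   -3   -1   -1    0    5  -15 -104 -164 -115]
 [  -7    0    2    1    1    7  -29 -127 -144 -121]
 [  -6   -3    0    1    6   10  -44 -143 -131 -102]
 [  -4    0   -2    0    4   13  -47 -135 -126  -98]
 [  -9    3    2    1    1   10  -47 -118 -111  -96]
 [  -7   -3   -3   -1    4   10  -28 -108 -117 -127]
 [   1   -1    1   -1    4   -5  -61 -105 -108 -133]
 [   2    0    5    4   -2  -32  -86 -107 -113 -145]
 [   1    3    4    3  -16  -57  -84  -84 -108 -126]
 [  -7  -16  -19   -5  -28  -48  -39  -53  -72  -94]
 [ -11  -29  -50  -17  -20  -19   -7  -70 -101  -99]]
[[250.6, 179.5], [250.8, 186.1], [255.9, 185.5]]
```

```bash
python3 -c "
from workcell import env
print(env.job_done())"
```

```text
the job is handed in; nothing more can be done
None
```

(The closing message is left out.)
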